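# Lift a lapped bush with the soft-jaw tongs

## Robot

A 6-joint arm with a two-finger parallel gripper is mounted at the origin on a cart in front of the work surface, level with it; the furniture and walls round the work are solid. World frame = base frame: x ahead of the robot, y to its left, z up, the work surface at z = 0. Lengths are in m, angles in rad, forces in N, time in s.
With the tool pointing down it reaches from about 0.25 to 0.725 m from the base axis. Payload 4 kg.
Tool frame: the origin (TCP) lies midway between the tips of the shut fingers; the grasp point (between the pads) lies bot.tcp_to_grasp behind it (bot.tcp_to_grasp is the distance from the TCP to the grasp point, in m); z points along the fingers, y is the line along which they close (so a half turn about z gives the same grasp; the last joint's range is limited). The gripper opens to 85 mm and grips with 20 to 120 N. Pads are 22 mm wide; open, the fingers measure 114 mm over their backs; the gripper's body (76 mm by 85 mm) begins 54 mm behind the grasp point. The pads swing forward as they close: fully open they stand 13 mm farther back than shut.
Start: joints at [-1.264, 0.241, 0.005, 1.335, 0, 1.571], TCP at [0.151, -0.477, 0.211] pointing down, gripper open.
Joint ranges: [-2.72, 2.72], [-1.05, 1.87], [-1.09, 1.28], [-1.99, 2.15], [-1.42, 1.44], [-3.14, 3.14]. Speed limits (rad/s): [2.79, 2.79, 3.14, 3.14, 3.14, 3.14].

## Interface

Orientations are given as a unit quaternion [x, y, z, w].
In Python, from workcell import readout, camera, bot gives the robot as it stands. The module is installed in compiled form; this text tells all that it offers.
- The arm moves only by the tool jog_arm, never from a script. Its argument "motion" is a list of rows, each an object of numbers: "x", "y", "z": the shift along the tool's x, y, z in mm; "spin": the turn about the tool's z in degrees; "fingers": the closure, from -1 (fully open) to 1 (shut). A call has 1 to 8 rows; each row is the pose to reach, as a shift and turn from the pose commanded when the call began, along the tool's axes at that moment; what a row does not reach only later rows make up. A row lasts 1/8 s, in which the tool goes at most 62.5 mm and 10.7 degrees, less where a joint would pass 70% of its speed; a pose out of reach is approached as far as the arm can. A call with a gripper value outside its range is refused whole. The fingers move at their own pace and stop on an object; the grip force is fixed at half the most. Time passes only in rows, so rows that repeat a pose let the fingers close. It gives the time, the measured TCP pose, the force, the opening and the grip force at its end, in the units of the state.
- readout.get_obs(): the state, without advancing time (a new reading comes with each control period).
- camera(name): name is "scene" or "top"; returns a dict with "pixels" (480x640x3 uint8, red, green, blue), "K" (3x3 intrinsics, pixels), "rvec" (rotation vector, rad) and "tvec" (3), from world to camera coordinates, as OpenCV has them. Camera axes: x right, y down, z forward; pixel columns grow to the right and rows downward; lengths in m; the calibration is good to about 2 mm. A picture is of the moment at which its call begins. There is no depth.
- bot.job_done(): hands the job in; it is judged then, once.
The state is a dict: "clock": time; "joint_pos": joint angles; "joint_vel": joint speeds; "tau": joint torques, N m; "eef_pos": TCP position; "tool_rot": TCP orientation; "ft_force": force on the tool from outside, world axes, zero at the start; "ft_torque": the same for the moment, N m; "grip_width": finger opening in m; "grasp_force": force on a finger pad.
Only numpy, scipy, OpenCV 4.12 (cv2) and the standard library are available. Lean on these libraries where they do the work, as an engineer would, in place of code of your own. Each camera call takes 0.05 s, during which the arm holds its last target. There are 200 camera calls.

## Task

The brass bush on the lapping plate has just been lapped and must not be touched by hand: take the sprung soft-jaw tongs by their red sleeves, lift them, set the jaws round the bush without shoving it along the plate, close them on it with a light squeeze, and lift it upright about 10 cm above the plate. Finish while still holding it up in the tongs, steady; never touch the bush with the gripper, knock it over or squeeze it hard, and leave the other things on the bench alone.

Things in the scene. Friction and masses are not known exactly. Their poses are not given: they have to be found in the camera images.
- tongs: Steel sprung tongs lying on their side, 200 mm long, 32 mm high, 120 g: two thin arms from a hinge barrel (18 mm thick, axis at x = -85 mm), a red sleeve outside each arm, black rubber V-jaws at the ends. Origin on the tongs' underside midway between the sleeves; x points to the jaws (arm ends at +105 mm), y across, the way they close, z up. The arms are coupled: x stays midway between them.
- tongs_grip (a point): Where to grip the tongs: midway between the red sleeves (40 mm long, 32 mm high, this point 16 mm above their underside), straight above the tongs' origin. Over the outsides they measure about 57 mm at rest, 42 mm with the jaws on the bush's flange, 37 mm on its neck. The jaws close twice as far as the sleeves.
- tongs_jaws (a point): Midway between the jaws, 85 mm ahead of the sleeves, 16 mm above the tongs' underside; the jaw rubbers reach 8 mm above and below it and are about 30 mm long. They stand about 64 mm apart at rest, about 54 mm when the sleeves are squeezed 5 mm narrower.
- tongs_left (a joint): Closing angle of each arm about the hinge: 0 at rest, about 0.11 with the jaws on the bush's neck, stop at 0.16. A spring opens the tongs and presses each sleeve on the gripper: 8 N at rest, 10 N when 5 mm narrower (enough to carry them), 14 N when the jaws meet the neck. Half of any further squeeze reaches each jaw: gripping with 20 N holds the bush, 45 N is too hard.
- bush: Brass bush standing upright on the lapping plate, 34 mm high, about 120 g (varies): a flange 38 mm in diameter and 13 mm high at the bottom, above it a round neck 28 mm in diameter with a bore. Origin at the centre of its underside, z up. The tongs' total contact force on it must stay below 30 N; it must not be pushed over 20 mm along the plate.
- lapping_plate: Dark iron plate with grooves, 100 x 100 x 18 mm, fixed to the bench; the bush stands near its middle. Origin at the centre of its underside, its top at z = 18 mm.
- spanner_17: steel open-ended spanner, 188 x 32 x 8 mm; a bystander to leave alone. Origin at the centre of its underside.
- tape_measure: yellow tape measure, 73 x 62 x 31 mm; a bystander to leave alone. Origin at the centre of its underside.
- oil_can: metal oil can with a thin spout, 89 x 66 x 159 mm; a bystander to leave alone. Origin at the centre of its underside.
- hammer: hammer with a wooden handle, 284 x 96 x 28 mm; a bystander to leave alone. Origin at the centre of its underside.
- work_gauge: flat steel gauge with a slot, 80 x 30 x 8 mm; a bystander to leave alone. Origin at the centre of its underside.
- grit_stone: pale grit stone, 100 x 62 x 45 mm; a bystander to leave alone. Origin at the centre of its underside.
Not all that is in view belongs to the job. Leave any blue or pink look-alike of the lapping_plate alone.

How it is judged:
By the outcome, as a careful person would: the job done as asked, in the order asked, and still so for the second after the job is handed in, while the arm keeps its last pose, push and grip.
It also fails if it takes over 42 s, if anything falls off the work surface, if the arm or the gripper's body presses on something with over 40 N, if the wrist force passes 120 N, or if a joint passes its speed limit or range.

## Working session

There is one attempt and no reset: what is moved stays moved. The work goes in short steps, Python scripts to look and compute and a tool call to move; the robot and the scene stay as the last step left them, time stands still between calls to the robot, and variables do not carry over. Pictures are saved under pics/ and viewed, at most 10 in all, crops included, and the job is handed in when it is done.

Besides the shell and the picture viewer there is one more tool, called after "Emit:" as name(argument=value, ...) on one line, values as JSON. jog_arm: Moves the arm, as the interface text tells. Its arguments: {"type":"object","properties":{"motion":{"type":"array"}},"required":["motion"]}

```bash
mkdir -p pics; cat > h.py <<'E'
import numpy as np, cv2
from workcell import readout, camera, bot
def ray(c,uv,z):
    R,_=cv2.Rodrigues(np.array(c["rvec"],float)); t=np.array(c["tvec"],float).reshape(3)
    o=-R.T@t; uv=np.atleast_2d(np.array(uv,float))
    d=(np.linalg.inv(np.array(c["K"]))@np.c_[uv,np.ones(len(uv))].T).T@R
    return o+d*((z-o[2])/d[:,2])[:,None]
def proj(c,p): return cv2.projectPoints(np.atleast_2d(np.array(p,float)),np.array(c["rvec"],float),np.array(c["tvec"],float),np.array(c["K"],float),None)[0].reshape(-1,2)
def save(c,n): cv2.imwrite(n,c["pixels"][:,:,::-1])
E
python3 - <<'E'
from h import *
for n in("top","scene"):
    c=camera(n); save(c,f"pics/{n}0.png"); R,_=cv2.Rodrigues(np.array(c["rvec"],float)); print(n,-R.T@np.array(c["tvec"]).reshape(3))
print(readout.get_obs(), bot.tcp_to_grasp)
E
```

```text
top [ 0.49314112 -0.09878703  1.07852724]
scene [ 1.15347172e-03 -1.17869670e+00  1.30976452e+00]
{'clock': 0.1, 'joint_pos': array([-1.26403071e+00,  2.41359440e-01,  3.85842890e-03,  1.33518450e+00,
       -3.13634183e-06,  1.57074622e+00]), 'joint_vel': array([ 0.0005115 , -0.00067261,  0.00202616,  0.00110983,  0.00041453,
       -0.00046017]), 'tau': array([-2.21836638e-05, -3.73137975e+01,  2.53010076e+01,  1.08374428e-02,
        3.79890560e-05, -3.14599610e-06]), 'eef_pos': array([ 0.15080655, -0.47608686,  0.20979092]), 'tool_rot': array([ 9.88255631e-01,  1.52806789e-01, -1.45843455e-04, -9.33268615e-04]), 'ft_force': array([-0.06832873, -0.03341501,  0.69188152]), 'ft_torque': array([-0.05262912,  0.01664659,  0.0425841 ]), 'grasp_force': 0.0, 'grip_width': 0.08504365458743796} 0.0187
```

View pics/top0.png

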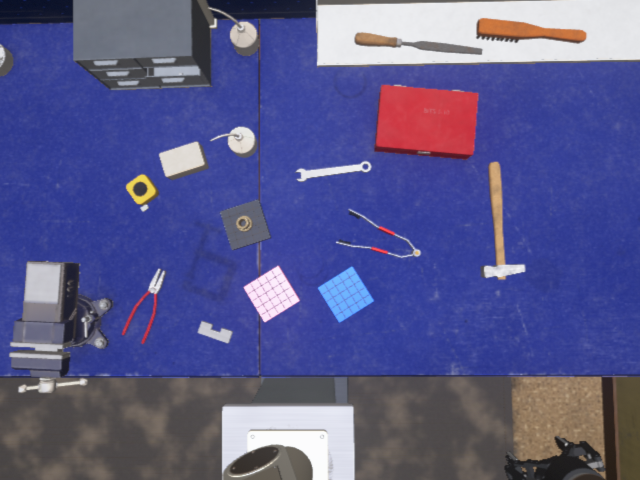

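View pics/scene0.png

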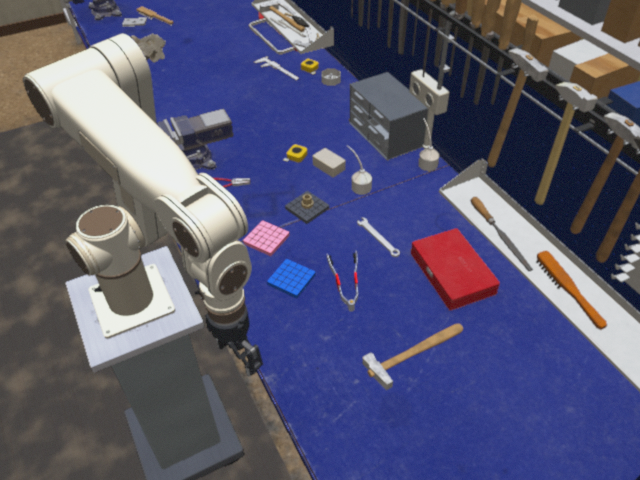

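The top view shows the tongs with their hinge at (417,253), red sleeves near (385,231) and (379,250), and jaws near (355,213) and (341,243). The bush is at (244,224) on the dark plate. The pink and blue plates are decoys. The scene view matches.

```bash
python3 - <<'E'
from h import *
C={n:camera(n) for n in("top","scene")}
def comps(m,amin=8):
    n,l,s,ce=cv2.connectedComponentsWithStats(m.astype(np.uint8)); return [(s[i][:5].tolist(),ce[i].round(1)) for i in range(1,n) if s[i][4]>=amin]
p=C["top"]["pixels"].astype(int); r,g,b=p[...,0],p[...,1],p[...,2]
roi=np.zeros(r.shape,bool); roi[200:265,330:430]=1
red=(r>150)&(g<90)&(b<90)&roi
for s,ce in comps(red): print("red",s,ce,ray(C["top"],ce,0.032))
print("hinge/steel",[ (s,ce) for s,ce in comps((np.minimum(np.minimum(r,g),b)>110)&roi,5)])
print("black",[ (s,ce,ray(C["top"],ce,.024)) for s,ce in comps((p.max(2)<60)&roi,5)])
roi=np.zeros(r.shape,bool); roi[195:255,215:275]=1
m=(r-b>35)&roi
for s,ce in comps(m): print("bush top",s,ce,ray(C["top"],ce,.05),ray(C["top"],ce,.03))
m=(p.max(2)<110)&(b-r<30)&roi|m
for s,ce in comps(m,200): print("plate",s,ce,ray(C["top"],ce,.018))
P=C["scene"]["pixels"].astype(int)
r,g,b=P[...,0],P[...,1],P[...,2]
roi=np.zeros(r.shape,bool); roi[245:310,320:365]=1
for s,ce in comps((r>140)&(g<90)&(b<90)&roi): print("sc red",s,ce,ray(C["scene"],ce,.016))
roi=np.zeros(r.shape,bool); roi[180:225,280:335]=1
for s,ce in comps((r-b>35)&roi): print("sc bush",s,ce,ray(C["scene"],ce,.035))
a=cv2.resize(C["top"]["pixels"][195:265,210:430],None,fx=3.6,fy=3.6,interpolation=cv2.INTER_CUBIC)
bb=cv2.resize(C["scene"]["pixels"][180:320,270:400],None,fx=2.1,fy=2.1,interpolation=cv2.INTER_CUBIC)
o=np.zeros((a.shape[0]+bb.shape[0],a.shape[1],3),np.uint8);o[:a.shape[0]]=a;o[a.shape[0]:,:bb.shape[1]]=bb
cv2.imwrite("pics/crop.png",o[:,:,::-1])
E
```

```text
red [379, 228, 15, 7, 31] [386.6 230.8] [[ 0.57020589 -0.2439196   0.032     ]]
red [372, 248, 15, 6, 26] [379.7 250.5] [[ 0.52324908 -0.22670409  0.032     ]]
hinge/steel [([349, 209, 31, 19, 67], array([365.1, 218.2])), ([387, 234, 34, 24, 157], array([407.1, 249.2])), ([336, 241, 35, 8, 61], array([351.8, 244.8]))]
black []
bush top [237, 216, 15, 15, 102] [243.7 223. ] [[0.59075249 0.09566593 0.05      ]] [[0.59265057 0.09944712 0.03      ]]
sc red [355, 273, 2, 10, 19] [355.5 277.7] [[ 0.57892632 -0.23587284  0.016     ]]
sc red [335, 275, 5, 10, 24] [337.4 279.4] [[ 0.53118828 -0.21709107  0.016     ]]
sc bush [303, 195, 8, 8, 39] [306.6 198.3] [[0.59863555 0.1085764  0.035     ]]
sc bush [302, 202, 10, 6, 26] [306.3 204.5] [[0.58487377 0.08323381 0.035     ]]
```

View pics/crop.png

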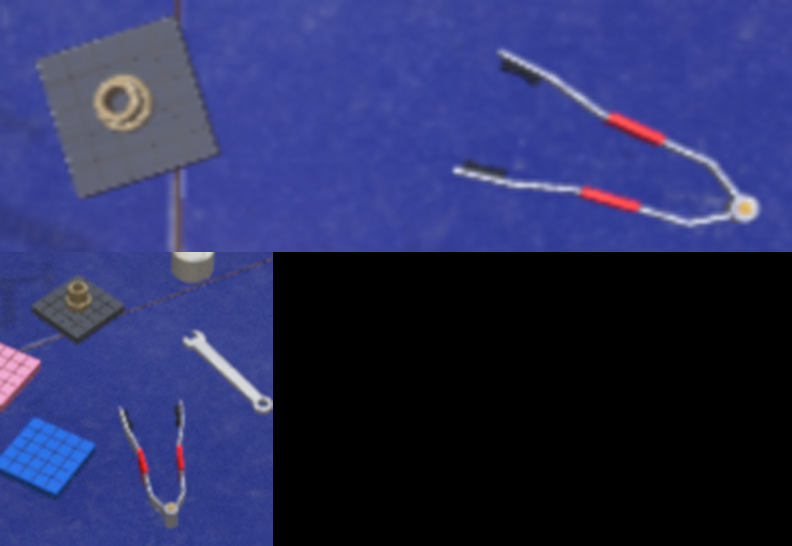

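The crop confirms the tongs: hinge at crop (744,208), sleeves clear, black jaws near (520,68) and (485,168). The bush's bore is at crop (118,97).

```bash
python3 - <<'E'
from h import *
from scipy.spatial.transform import Rotation as Ro
C={n:camera(n) for n in("top","scene")}
t=C["top"]; f=lambda x,y:(210+(x+.5)/3.6-.5,195+(y+.5)/3.6-.5)
s=ray(t,[(386.6,230.8),(379.7,250.5)],.032)
h=ray(t,f(744,208),.032)[0]; g=s.mean(0); j=ray(t,[f(520,68),f(485,168)],.024)
print("hinge",h,"grip",g,"d",np.linalg.norm((g-h)[:2]),"jaws",j,j.mean(0))
d=(g-h)[:2];print("ang hinge-grip",np.degrees(np.arctan2(d[1],d[0])))
d=(j.mean(0)-h)[:2];print("ang hinge-jaw",np.degrees(np.arctan2(d[1],d[0])),np.linalg.norm(d))
d=(s[0]-s[1]);print("sleeve normal",np.degrees(np.arctan2(d[1],d[0]))+90,np.linalg.norm(d))
print("bush flange",ray(t,(244,223),.031),"bore",ray(t,f(118,97),.052))
# scene overlay residual
print("scene proj grip z16",proj(C["scene"],[g[0],g[1],.016]),"expect mid",(355.5+337.4)/2,(277.7+279.4)/2)
b=ray(t,(244,223),.031)[0]
print("scene bush proj z18,z52",proj(C["scene"],[[b[0],b[1],.018],[b[0],b[1],.052]]))
o=readout.get_obs();M=Ro.from_quat(o["tool_rot"]).as_matrix();print(M.round(3), o["joint_pos"])
E
```

```text
hinge [ 0.51790649 -0.31353989  0.032     ] grip [ 0.54672749 -0.23531185  0.032     ] d 0.08336832144544074 jaws [[ 0.61344893 -0.16736026  0.024     ]
 [ 0.54640962 -0.1430818   0.024     ]] [ 0.57992927 -0.15522103  0.024     ]
ang hinge-grip 69.77505545469747
ang hinge-jaw 68.60680917387215 0.17003437283969902
sleeve normal 69.86582794715254 0.050013148335141956
bush flange [[0.59254817 0.09853157 0.031     ]] bore [[0.59395646 0.09833724 0.052     ]]
scene proj grip z16 [[345.40577846 281.75234105]] expect mid 346.45 278.54999999999995
scene bush proj z18,z52 [[306.48611568 204.79974036]
 [306.11474744 196.76181066]]
[[ 0.953  0.302 -0.   ]
 [ 0.302 -0.953  0.001]
 [-0.    -0.001 -1.   ]] [-1.26399574e+00  2.40905432e-01  4.58756178e-03  1.33516714e+00
 -2.32380396e-05  1.57078973e+00]
```

Emit:
jog_arm(motion=[{"x": 50, "y": -12, "z": 0, "spin": -6}, {"x": 108, "y": -26, "z": 0, "spin": -13}, {"x": 166, "y": -40, "z": 0, "spin": -20}, {"x": 224, "y": -54, "z": 0, "spin": -27}, {"x": 282, "y": -69, "z": 15, "spin": -34}, {"x": 340, "y": -83, "z": 30, "spin": -41}, {"x": 398, "y": -97, "z": 45, "spin": -47}, {"x": 450, "y": -110, "z": 60, "spin": -52}])

```text
validation failed for argument at $.mo...
```

Emit:
jog_arm(motion=[{"x": 50, "y": -12, "z": 0, "spin": -6, "fingers": -1}, {"x": 108, "y": -26, "z": 0, "spin": -13, "fingers": -1}, {"x": 166, "y": -40, "z": 0, "spin": -20, "fingers": -1}, {"x": 224, "y": -54, "z": 0, "spin": -27, "fingers": -1}, {"x": 282, "y": -69, "z": 15, "spin": -34, "fingers": -1}, {"x": 340, "y": -83, "z": 30, "spin": -41, "fingers": -1}, {"x": 398, "y": -97, "z": 45, "spin": -47, "fingers": -1}, {"x": 450, "y": -110, "z": 60, "spin": -52, "fingers": -1}])

```text
clock: 1.3
eef_pos: [0.5485, -0.2345, 0.15]
tool_rot: [0.82, 0.572, 0.0, 0.0]
ft_force: [-0.1, -0.7, 0.6]
grip_width: 0.0855
grasp_force: 0.0
```

Emit:
jog_arm(motion=[{"x": -1, "y": -1, "z": 30, "spin": 0, "fingers": -0.6}, {"x": -1, "y": -1, "z": 60, "spin": 0, "fingers": -0.6}, {"x": -1, "y": -1, "z": 80, "spin": 0, "fingers": -0.6}, {"x": -1, "y": -1, "z": 90, "spin": 0, "fingers": -0.6}, {"x": -1, "y": -1, "z": 90, "spin": 0, "fingers": -0.6}])

```text
clock: 1.92
eef_pos: [0.5451, -0.2363, 0.0601]
tool_rot: [0.821, 0.571, -0.0, -0.001]
ft_force: [-0.5, 0.2, -0.3]
grip_width: 0.0685
grasp_force: 0.0
```

```bash
python3 - <<'E'
from h import *
o=readout.get_obs(); print(o["eef_pos"],o["grip_width"])
a=camera("top");b=camera("scene")
x=cv2.resize(a["pixels"][190:280,320:440],None,fx=3.3,fy=3.3,interpolation=3);y=cv2.resize(b["pixels"][220:320,290:410],None,fx=3.3,fy=3.3,interpolation=3)
q=np.zeros((330,800,3),np.uint8);q[:x.shape[0],:x.shape[1]]=x;q[:y.shape[0],400:400+y.shape[1]]=y
cv2.imwrite("pics/c2.png",q[:,:,::-1])
E
```

```text
[ 0.54506045 -0.23634618  0.06005795] 0.0684758570764475
```

View pics/c2.png

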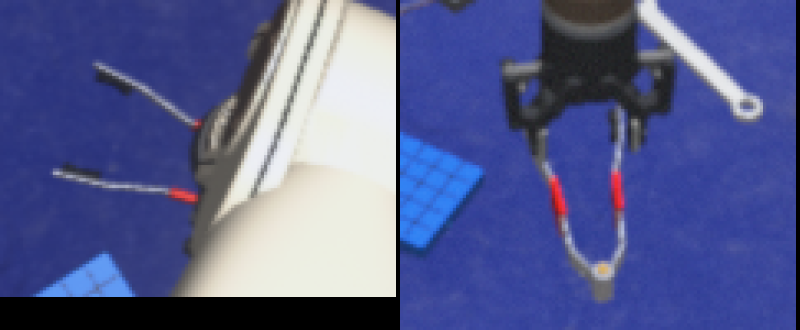

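The image shows the gripper over the sleeves, with the fingers straddling both arms. They read as ahead of the sleeves only because they are 60 mm up.

Emit:
jog_arm(motion=[{"x": 2, "y": 1.5, "z": 20, "spin": 0, "fingers": -0.6}, {"x": 2, "y": 1.5, "z": 40, "spin": 0, "fingers": -0.6}, {"x": 2, "y": 1.5, "z": 52, "spin": 0, "fingers": -0.6}, {"x": 2, "y": 1.5, "z": 58, "spin": 0, "fingers": -0.6}, {"x": 2, "y": 1.5, "z": 58, "spin": 0, "fingers": -0.45}, {"x": 2, "y": 1.5, "z": 58, "spin": 0, "fingers": -0.4}])

```text
clock: 2.78
eef_pos: [0.5482, -0.2354, 0.0034]
tool_rot: [0.821, 0.571, 0.0, 0.001]
ft_force: [0.5, 0.4, -0.0]
grip_width: 0.0599
grasp_force: 0.0
```

Close to about 52 mm to carry.

Emit:
jog_arm(motion=[{"x": 0, "y": 0, "z": 0, "spin": 0, "fingers": -0.34}, {"x": 0, "y": 0, "z": 0, "spin": 0, "fingers": -0.28}, {"x": 0, "y": 0, "z": 0, "spin": 0, "fingers": -0.24}, {"x": 0, "y": 0, "z": 0, "spin": 0, "fingers": -0.2}, {"x": 0, "y": 0, "z": 0, "spin": 0, "fingers": -0.2}])

```text
clock: 3.4
eef_pos: [0.5489, -0.2353, 0.0046]
tool_rot: [0.821, 0.571, 0.001, 0.001]
ft_force: [-0.9, 0.6, 7.9]
grip_width: 0.0515
grasp_force: 11.7
```

```bash
python3 - <<'E'
from h import *
o=readout.get_obs(); print(o["eef_pos"],o["grip_width"],o["grasp_force"])
a=camera("top");b=camera("scene")
x=cv2.resize(a["pixels"][190:280,320:440],None,fx=3.3,fy=3.3,interpolation=3);y=cv2.resize(b["pixels"][220:320,290:410],None,fx=3.3,fy=3.3,interpolation=3)
q=np.zeros((330,800,3),np.uint8);q[:x.shape[0],:x.shape[1]]=x;q[:y.shape[0],400:400+y.shape[1]]=y
cv2.imwrite("pics/c3.png",q[:,:,::-1])
E
```

```text
[ 0.54887806 -0.23534942  0.00457899] 0.0514706775840748 11.679596694884822
```

View pics/c3.png

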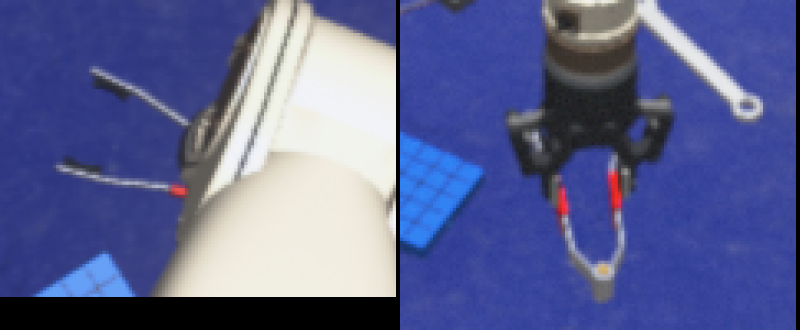

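The image shows the pads on the red sleeves and the tongs slightly closed, with the hinge and jaws in place. I'll lift them slowly.

Emit:
jog_arm(motion=[{"x": 0, "y": 0, "z": -3, "spin": 0, "fingers": -0.21}, {"x": 0, "y": 0, "z": -10, "spin": 0, "fingers": -0.21}, {"x": 0, "y": 0, "z": -22, "spin": 0, "fingers": -0.21}, {"x": 0, "y": 0, "z": -38, "spin": 0, "fingers": -0.21}, {"x": 0, "y": 0, "z": -55, "spin": 0, "fingers": -0.21}, {"x": 0, "y": 0, "z": -70, "spin": 0, "fingers": -0.21}, {"x": 0, "y": 0, "z": -80, "spin": 0, "fingers": -0.21}, {"x": 0, "y": 0, "z": -80, "spin": 0, "fingers": -0.21}])

```text
clock: 4.5
eef_pos: [0.5483, -0.2354, 0.0838]
tool_rot: [0.821, 0.571, 0.001, 0.001]
ft_force: [0.3, 0.2, -1.5]
grip_width: 0.0515
grasp_force: 9.0
```

```bash
python3 - <<'E'
from h import *
o=readout.get_obs(); print(o["eef_pos"],o["grip_width"],o["grasp_force"],o["ft_force"],o["ft_torque"])
a=camera("top");b=camera("scene");np.savez("lift.npz",a=a["pixels"],b=b["pixels"])
x=cv2.resize(a["pixels"][180:280,320:440],None,fx=3.3,fy=3.3,interpolation=3);y=cv2.resize(b["pixels"][190:320,290:410],None,fx=3.3,fy=3.3,interpolation=3)
q=np.zeros((430,800,3),np.uint8);q[:x.shape[0],:x.shape[1]]=x;q[:y.shape[0],400:400+y.shape[1]]=y
cv2.imwrite("pics/c4.png",q[:,:,::-1])
E
```

```text
[ 0.54830771 -0.23544298  0.08382001] 0.051535055801021266 8.96353090472985 [ 0.3397476   0.15647112 -1.48374948] [0.06867315 0.03788862 0.00760846]
```

View pics/c4.png

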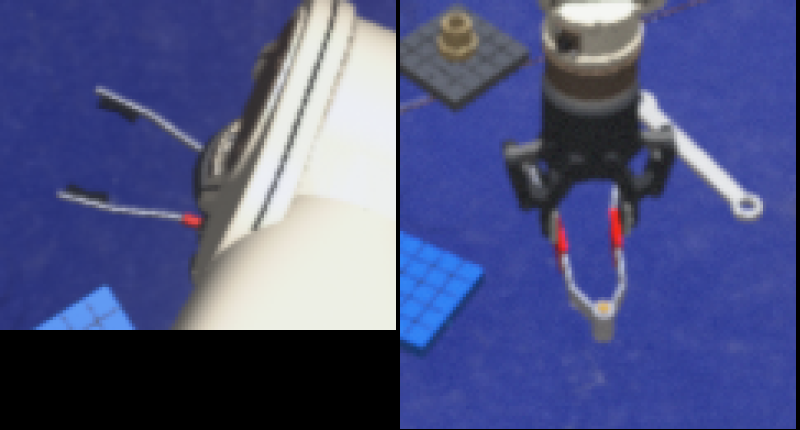

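Tongs are lifted with the hinge at crop (604,309) and the arm tips at (98,90) and (58,193). I'll check for pitch from the hinge and tip heights.

```bash
python3 - <<'E'
from h import *
a=camera("top");b=camera("scene")
f=lambda x,y,u0,v0:np.array((u0+(x+.5)/3.3-.5,v0+(y+.5)/3.3-.5))
h0=f(602-400,270,290,220);h1=f(604-400,309,290,190)
t0=(f(93,69,320,190)+f(57,168,320,190))/2;t1=(f(98,90,320,180)+f(58,193,320,180))/2
print("scene hinge0",h0,"h1",h1);p=ray(b,h0,.032)[0];print("hinge xy@z32",p)
for z in(.06,.07,.08,.09,.1):print(z,proj(b,p+[0,0,z])-h1)
p=ray(a,t0,.028)[0];print("tips mid",p,t1)
for z in(.06,.07,.08,.09,.1):print(z,proj(a,p+[0,0,z])-t1)
E
```

```text
scene hinge0 [350.86363636 301.46969697] h1 [351.46969697 283.28787879]
hinge xy@z32 [ 0.51919548 -0.31412813  0.032     ]
0.06 [[-0.17593154  3.87528327]]
0.07 [[-0.1019464  1.4144612]]
0.08 [[-0.02728083 -1.06899234]]
0.09 [[ 0.04807459 -3.57539097]]
0.1 [[ 0.12412946 -6.10505416]]
tips mid [ 0.58419617 -0.13859548  0.028     ] [343.28787879 222.53030303]
0.06 [[0.0669721  0.73680747]]
0.07 [[0.24121305 0.32738631]]
0.08 [[ 0.41902911 -0.09043543]]
0.09 [[ 0.60053144 -0.51691895]]
0.1 [[ 0.78583587 -0.95233644]]
```

Emit:
jog_arm(motion=[{"x": 10, "y": -3, "z": 0, "spin": 0, "fingers": -0.21}, {"x": 35, "y": -11, "z": 0, "spin": 0, "fingers": -0.21}, {"x": 70, "y": -21, "z": 0, "spin": 0, "fingers": -0.21}, {"x": 110, "y": -33, "z": 0, "spin": 0, "fingers": -0.21}, {"x": 150, "y": -46, "z": 0, "spin": 0, "fingers": -0.21}, {"x": 190, "y": -58, "z": 0, "spin": 0, "fingers": -0.21}, {"x": 222, "y": -68, "z": 0, "spin": 0, "fingers": -0.21}, {"x": 243, "y": -74, "z": 0, "spin": 0, "fingers": -0.21}])

```text
clock: 5.7
eef_pos: [0.5624, 0.0209, 0.0822]
tool_rot: [0.821, 0.571, -0.0, -0.0]
ft_force: [0.0, 0.1, -1.1]
grip_width: 0.0519
grasp_force: 9.0
```

Emit:
jog_arm(motion=[{"x": 0, "y": 0, "z": 0, "spin": 0, "fingers": -0.21}, {"x": 0, "y": 0, "z": 0, "spin": 0, "fingers": -0.21}, {"x": 0, "y": 0, "z": 0, "spin": 0, "fingers": -0.21}])

```text
clock: 6.08
eef_pos: [0.5629, 0.0177, 0.0825]
tool_rot: [0.822, 0.57, -0.0, -0.0]
ft_force: [-0.7, -0.6, -1.9]
grip_width: 0.0513
grasp_force: 9.0
```

```bash
cat > look.py <<'E'
from h import *
import sys
o=readout.get_obs(); print(o["eef_pos"],o["tool_rot"],o["grip_width"],o["grasp_force"],o["ft_force"])
a=camera("top");b=camera("scene")
x=cv2.resize(a["pixels"][185:265,210:310],None,fx=4,fy=4,interpolation=3);y=cv2.resize(b["pixels"][140:240,250:350],None,fx=4,fy=4,interpolation=3)
q=np.zeros((400,800,3),np.uint8);q[:x.shape[0],:x.shape[1]]=x;q[:,400:]=y
cv2.imwrite(sys.argv[1],q[:,:,::-1])
E
python3 look.py pics/c5.png
```

```text
[0.56286195 0.01767573 0.08249945] [ 8.21592282e-01  5.70075517e-01 -1.60759126e-04 -2.03884245e-05] 0.05134273403121573 8.966393907903694 [-0.65948083 -0.62911032 -1.90719348]
```

View pics/c5.png

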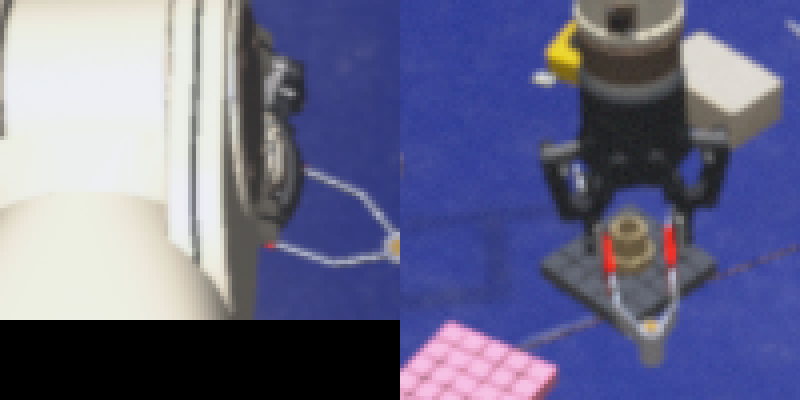

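Both views show the hinge (scene crop (651,326), top crop (397,245)), and in scene the bush sits between the arms. The jaws are hidden, so I triangulate the hinge and work out the jaw point from it.

```bash
python3 - <<'E'
from h import *
a=camera("top");b=camera("scene")
f=lambda x,y,u0,v0:np.array((u0+(x+.5)/4-.5,v0+(y+.5)/4-.5))
us=f(651-400,326,250,140);ut=f(397,245,210,185)
# refine hinge by brass/orange centre in scene is coarse; two-ray gap over heights
for z in(.095,.1,.105,.11,.115,.12):print(z,ray(b,us,z)[0],ray(a,ut,z)[0])
o=readout.get_obs();d=np.array([.3486,.9373]);q=o["tool_rot"];an=2*np.arctan2(q[1],q[0]);d=np.array([np.cos(an),np.sin(an)]);print(np.degrees(an))
g=o["eef_pos"][:2];print("expected hinge",g-.085*d,"jaws",g+.085*d)
# whole-bush colour mask in scene vs start
P=b["pixels"].astype(int);m=(P[...,0]-P[...,2]>35);m[:180]=0;m[225:]=0;m[:,:290]=0;m[:,325:]=0
ys,xs=np.nonzero(m);print(xs.min(),xs.max(),ys.min(),ys.max(),np.median(xs))
E
```

```text
0.095 [ 0.54103446 -0.04797785  0.095     ] [ 0.53327407 -0.06017853  0.095     ]
0.1 [ 0.5388123  -0.05263191  0.1       ] [ 0.53307004 -0.0603748   0.1       ]
0.105 [ 0.53659013 -0.05728598  0.105     ] [ 0.53286602 -0.06057108  0.105     ]
0.11 [ 0.53436797 -0.06194005  0.11      ] [ 0.53266199 -0.06076735  0.11      ]
0.115 [ 0.53214581 -0.06659411  0.115     ] [ 0.53245797 -0.06096363  0.115     ]
0.12 [ 0.52992364 -0.07124818  0.12      ] [ 0.53225394 -0.0611599   0.12      ]
69.51352010194428
expected hinge [ 0.53328283 -0.06185702] jaws [0.59278051 0.09739129]
300 319 195 222 307.0
```

The hinge triangulates to about (0.533, -0.061, 0.109), which matches the expected spot. That puts the jaws at (0.593, 0.098), on the bush axis, with the tongs level. I'll lower them round the neck.

Emit:
jog_arm(motion=[{"x": 1, "y": 0, "z": 5, "spin": 0, "fingers": -0.21}, {"x": 1, "y": 0, "z": 13, "spin": 0, "fingers": -0.21}, {"x": 1, "y": 0, "z": 21, "spin": 0, "fingers": -0.21}, {"x": 1, "y": 0, "z": 29, "spin": 0, "fingers": -0.21}, {"x": 1, "y": 0, "z": 37, "spin": 0, "fingers": -0.21}, {"x": 1, "y": 0, "z": 44, "spin": 0, "fingers": -0.21}, {"x": 1, "y": 0, "z": 49, "spin": 0, "fingers": -0.21}, {"x": 1, "y": 0, "z": 49, "spin": 0, "fingers": -0.21}])

```text
clock: 7.28
eef_pos: [0.563, 0.0194, 0.0331]
tool_rot: [0.821, 0.571, -0.0, -0.0]
ft_force: [-0.4, 0.1, -1.3]
grip_width: 0.0518
grasp_force: 9.0
```

Emit:
jog_arm(motion=[{"x": 0, "y": 0, "z": 0, "spin": 0, "fingers": -0.21}, {"x": 0, "y": 0, "z": 0, "spin": 0, "fingers": -0.21}])

```text
clock: 7.52
eef_pos: [0.5637, 0.0194, 0.034]
tool_rot: [0.821, 0.571, 0.0, 0.0]
ft_force: [0.3, 0.0, -0.6]
grip_width: 0.0518
grasp_force: 9.0
```

```bash
python3 look.py pics/c6.png
```

```text
[0.56369935 0.01936423 0.03399682] [8.21269200e-01 5.70540754e-01 3.20676514e-04 2.16189387e-04] 0.05177449778813533 8.96468824648764 [ 0.2735401   0.01475858 -0.62245991]
```

View pics/c6.png

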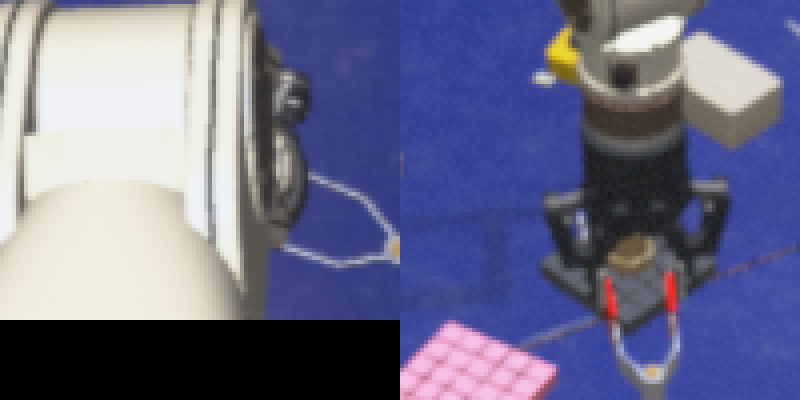

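The bush is still upright in its place between the arms, and the force is near zero. I'll lower 2 mm and close gradually.

Emit:
jog_arm(motion=[{"x": 0, "y": 0, "z": 2, "spin": 0, "fingers": -0.16}, {"x": 0, "y": 0, "z": 2, "spin": 0, "fingers": -0.11}, {"x": 0, "y": 0, "z": 2, "spin": 0, "fingers": -0.06}, {"x": 0, "y": 0, "z": 2, "spin": 0, "fingers": -0.02}, {"x": 0, "y": 0, "z": 2, "spin": 0, "fingers": 0.02}, {"x": 0, "y": 0, "z": 2, "spin": 0, "fingers": 0.05}, {"x": 0, "y": 0, "z": 2, "spin": 0, "fingers": 0.05}])

```text
clock: 8.5
eef_pos: [0.5634, 0.0193, 0.0316]
tool_rot: [0.821, 0.571, 0.0, 0.0]
ft_force: [-0.8, 0.1, -0.4]
grip_width: 0.0405
grasp_force: 12.8
```

Emit:
jog_arm(motion=[{"x": 0, "y": 0, "z": 0, "spin": 0, "fingers": 0.07}, {"x": 0, "y": 0, "z": 0, "spin": 0, "fingers": 0.09}, {"x": 0, "y": 0, "z": 0, "spin": 0, "fingers": 0.1}, {"x": 0, "y": 0, "z": 0, "spin": 0, "fingers": 0.11}, {"x": 0, "y": 0, "z": 0, "spin": 0, "fingers": 0.11}])

```text
clock: 9.12
eef_pos: [0.5634, 0.0194, 0.0316]
tool_rot: [0.821, 0.571, 0.0, 0.0]
ft_force: [0.6, 0.9, -0.5]
grip_width: 0.0387
grasp_force: 13.8
```

Emit:
jog_arm(motion=[{"x": 0, "y": 0, "z": 0, "spin": 0, "fingers": 0.12}, {"x": 0, "y": 0, "z": 0, "spin": 0, "fingers": 0.125}, {"x": 0, "y": 0, "z": 0, "spin": 0, "fingers": 0.125}])

```text
clock: 9.5
eef_pos: [0.5634, 0.0194, 0.0316]
tool_rot: [0.821, 0.571, 0.0, -0.0]
ft_force: [0.0, -1.0, -0.5]
grip_width: 0.0376
grasp_force: 14.0
```

Emit:
jog_arm(motion=[{"x": 0, "y": 0, "z": 0, "spin": 0, "fingers": 0.13}, {"x": 0, "y": 0, "z": 0, "spin": 0, "fingers": 0.135}, {"x": 0, "y": 0, "z": 0, "spin": 0, "fingers": 0.135}])

```text
clock: 9.88
eef_pos: [0.5633, 0.0194, 0.0316]
tool_rot: [0.821, 0.571, -0.0, -0.0]
ft_force: [-0.3, 1.4, -1.4]
grip_width: 0.0375
grasp_force: 14.2
```

Emit:
jog_arm(motion=[{"x": 0, "y": 0, "z": 0, "spin": 0, "fingers": 0.14}, {"x": 0, "y": 0, "z": 0, "spin": 0, "fingers": 0.14}])

```text
clock: 10.12
eef_pos: [0.5633, 0.0194, 0.0316]
tool_rot: [0.821, 0.571, -0.0, -0.0]
ft_force: [-0.2, -0.1, -1.0]
grip_width: 0.0376
grasp_force: 14.5
```

Width has stalled at 37.6 mm, so the jaws are on the neck. I'll squeeze a little more.

Emit:
jog_arm(motion=[{"x": 0, "y": 0, "z": 0, "spin": 0, "fingers": 0.15}, {"x": 0, "y": 0, "z": 0, "spin": 0, "fingers": 0.16}, {"x": 0, "y": 0, "z": 0, "spin": 0, "fingers": 0.16}, {"x": 0, "y": 0, "z": 0, "spin": 0, "fingers": 0.16}])

```text
clock: 10.62
eef_pos: [0.5633, 0.0194, 0.0316]
tool_rot: [0.821, 0.571, -0.0, -0.0]
ft_force: [-0.3, 0.3, -1.2]
grip_width: 0.0362
grasp_force: 15.1
```

Emit:
jog_arm(motion=[{"x": 0, "y": 0, "z": 0, "spin": 0, "fingers": 0.17}, {"x": 0, "y": 0, "z": 0, "spin": 0, "fingers": 0.18}, {"x": 0, "y": 0, "z": 0, "spin": 0, "fingers": 0.18}])

```text
clock: 11.0
eef_pos: [0.5633, 0.0193, 0.0316]
tool_rot: [0.821, 0.571, -0.0, -0.0]
ft_force: [-0.8, 1.0, -1.6]
grip_width: 0.0353
grasp_force: 22.0
```

At 22 N the squeeze is in the holding range. Lifting gently.

Emit:
jog_arm(motion=[{"x": 0, "y": 0, "z": 0, "spin": 0, "fingers": 0.182}, {"x": 0, "y": 0, "z": -1, "spin": 0, "fingers": 0.182}, {"x": 0, "y": 0, "z": -3, "spin": 0, "fingers": 0.182}, {"x": 0, "y": 0, "z": -6, "spin": 0, "fingers": 0.182}, {"x": 0, "y": 0, "z": -10, "spin": 0, "fingers": 0.182}, {"x": 0, "y": 0, "z": -14, "spin": 0, "fingers": 0.182}, {"x": 0, "y": 0, "z": -17, "spin": 0, "fingers": 0.182}, {"x": 0, "y": 0, "z": -18, "spin": 0, "fingers": 0.182}])

```text
clock: 12.0
eef_pos: [0.5636, 0.0194, 0.05]
tool_rot: [0.821, 0.571, 0.0, 0.0]
ft_force: [0.2, -0.9, -2.7]
grip_width: 0.0354
grasp_force: 23.1
```

```bash
python3 look.py pics/c7.png
```

```text
[0.56358364 0.01937794 0.04995662] [8.21264075e-01 5.70548199e-01 2.30492156e-04 1.36323353e-04] 0.03543237916041703 23.10425811258284 [ 0.24203424 -0.88115418 -2.7499724 ]
```

View pics/c7.png

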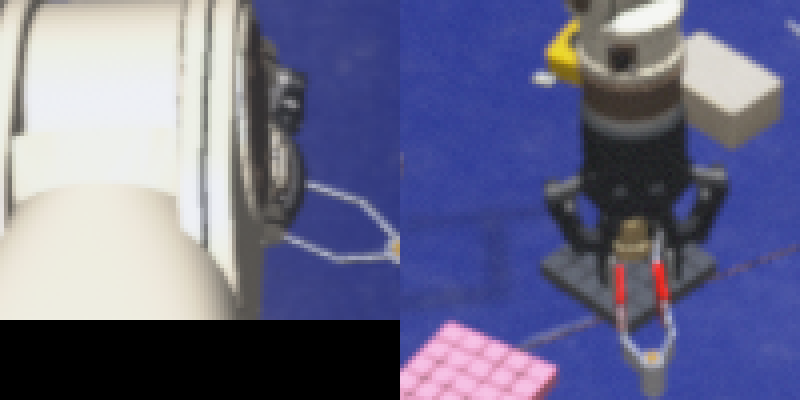

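The scene view shows the bush at crop (632,238), risen with the tongs and upright, and Fz is up by about 1.2 N (the bush's weight). I'll continue up.

Emit:
jog_arm(motion=[{"x": 0, "y": 0, "z": -3, "spin": 0, "fingers": 0.182}, {"x": 0, "y": 0, "z": -10, "spin": 0, "fingers": 0.182}, {"x": 0, "y": 0, "z": -22, "spin": 0, "fingers": 0.182}, {"x": 0, "y": 0, "z": -37, "spin": 0, "fingers": 0.182}, {"x": 0, "y": 0, "z": -52, "spin": 0, "fingers": 0.182}, {"x": 0, "y": 0, "z": -66, "spin": 0, "fingers": 0.182}, {"x": 0, "y": 0, "z": -76, "spin": 0, "fingers": 0.182}, {"x": 0, "y": 0, "z": -82, "spin": 0, "fingers": 0.182}])

```text
clock: 13.1
eef_pos: [0.5636, 0.0194, 0.1324]
tool_rot: [0.821, 0.571, 0.0, 0.0]
ft_force: [0.9, -0.7, -2.6]
grip_width: 0.0351
grasp_force: 23.1
```

Emit:
jog_arm(motion=[{"x": 0, "y": 0, "z": 0, "spin": 0, "fingers": 0.182}, {"x": 0, "y": 0, "z": 0, "spin": 0, "fingers": 0.182}, {"x": 0, "y": 0, "z": 0, "spin": 0, "fingers": 0.182}, {"x": 0, "y": 0, "z": 0, "spin": 0, "fingers": 0.182}, {"x": 0, "y": 0, "z": 0, "spin": 0, "fingers": 0.182}, {"x": 0, "y": 0, "z": 0, "spin": 0, "fingers": 0.182}, {"x": 0, "y": 0, "z": 0, "spin": 0, "fingers": 0.182}, {"x": 0, "y": 0, "z": 0, "spin": 0, "fingers": 0.182}])

```text
clock: 14.1
eef_pos: [0.5634, 0.0194, 0.1316]
tool_rot: [0.821, 0.571, 0.0, 0.0]
ft_force: [-0.0, 0.2, -2.0]
grip_width: 0.0355
grasp_force: 23.1
```

```bash
python3 look.py pics/c8.png
```

```text
[0.56337014 0.01937086 0.13163086] [8.21253387e-01 5.70563646e-01 4.34050495e-06 7.10090302e-06] 0.035490690387779765 23.106300195464513 [-0.00307226  0.16944812 -2.03025037]
```

View pics/c8.png

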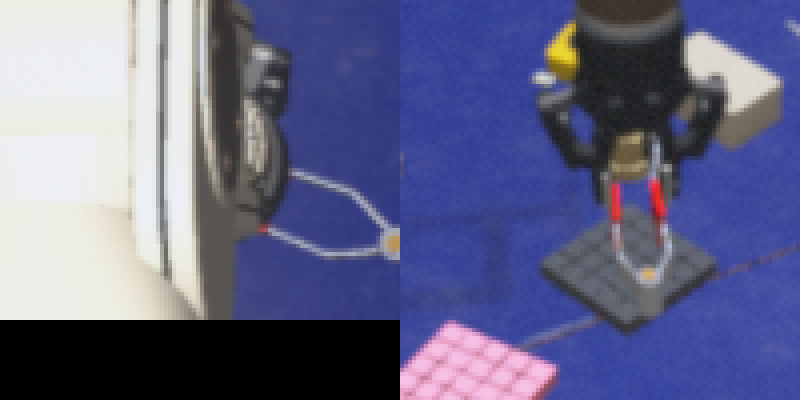

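The bush is at scene crop (630,153), upright in the tongs with the plate empty below. The grip has been steady at 23.1 N for 1 s.

```bash
python3 -c "
from workcell import bot
print(bot.job_done())"
```

```text
the job is handed in; nothing more can be done
None
```

The bush is held upright and steady in the tongs about 10 cm above the plate, with a steady 23 N on the sleeves, and the job was handed in at about 14 s on the robot clock.

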